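# Pour shoe-freshener balls from a carton with a fold-out spout

### The arm

A 7-joint arm with a two-finger parallel gripper is mounted at the origin on the work surface. World frame = base frame: x ahead of the robot, y to its left, z up, the work surface at z = 0. Lengths are in m, angles in rad, forces in N, time in s.
With the tool pointing down it reaches from about 0.35 to 0.9 m from the base axis. Payload 8.1 kg.
Tool frame: the origin (TCP) lies at the centre of the arm's flange, where the gripper is bolted on; the fingertips stand 178 mm ahead of it and the grasp point (between the pads) lies 159 mm ahead of it; z points along the fingers, y is the line along which they close (so a half turn about z gives the same grasp; the last joint's range is limited). The gripper opens to 92 mm and grips with 3 to 60 N. Pads are 19 mm wide; open, the fingers measure 130 mm over their backs; the gripper's body (75 mm by 190 mm) begins 47 mm behind the grasp point.
Start: joints at [1.126, 0.434, 0.025, 1.573, -0.012, 1.134, -0.075], TCP at [0.209, -0.589, 0.405] pointing down, gripper open.
Joint ranges: [-2.62, 2.62], [-0.44, 2.09], [-1.27, 1.32], [0.08, 2.57], [-1.32, 4.46], [0.12, 2], [-2.74, 2.74]. Speed limits (rad/s): [2.22, 2.22, 3.01, 3.01, 3.14, 3.14, 3.14].

### API

Orientations are given as a rotation vector (axis times angle).
In Python, from cell import arm gives the robot as it stands. The module is installed in compiled form; this text tells all that it offers.
- The arm moves only by the shell command python3 -m inch 'ROWS' [FORCE]. ROWS is text: rows parted by semicolons, each of 5 numbers parted by spaces: the shift along the tool's x, y, z in m, then the turn about the tool's z in rad, then the finger opening in m, from 0 to 0.0918. In form: x y z roll fingers; .... A call has 1 to 5 rows; each row is the pose to reach, as a shift and turn from the pose commanded when the call began, along the tool's axes at that moment; what a row does not reach only later rows make up. A row lasts 1/10 s, in which the tool goes at most 50 mm and 8.59 degrees, less where a joint would pass 70% of its speed; a pose out of reach is approached as far as the arm can. A call with a gripper value outside its range is refused whole. The fingers move at their own pace and stop on an object; FORCE is the grip in N (left out, the last holds). Time passes only in rows, so rows that repeat a pose let the fingers close. It gives the time, the measured TCP pose, the force, the opening and the grip force at its end, in the units of the state.
- arm.observe(): the state, without advancing time (a new reading comes with each control period).
- arm.get_image(name): name is "side" or "top"; returns the picture (480x640x3 uint8, red, green, blue); there is no depth.
- arm.get_calibration(name): a dict with "intrinsics" (3x3 intrinsics, pixels), "distortion" ([k1, k2, p1, p2, k3] as OpenCV has them; the pictures are not rectified), "pose" (4x4, takes a point from camera to world coordinates). Camera axes: x right, y up, looking along -z (the intrinsics and any distortion apply to the point x, -y, -z); pixel columns grow to the right and rows downward; lengths in m; the calibration is good to about 2 mm. A picture is of the moment at which its call begins. get_calibration takes no time and is no camera call.
- arm.sign_off(): hands the job in; it is judged then, once.
Trained networks look in the newest picture that a camera, given by its name, has taken for a name from the list of things; names that differ only in an ending like _2 or _b are one class to them, and where a whole thing is asked for, a point or a joint stands for the part that bears it (a point fixed in the world has none). Each returns a list of dicts, best first, with "conf" (0 to 1); they miss things now and then, are a little off and sometimes report something else, mostly with a low value. They report only what shows in the picture. A call takes as long as a camera call. They do not tell look-alikes from the thing itself.
- arm.look_for(camera, query): "point" ([row, column] in pixels, amid what is visible of it).
- arm.silhouettes(camera, query): "region" (480x640 bool, what is visible of it) and "point" ([row, column] in pixels, amid what is visible of it).
- arm.place_of(camera, query): "point" ([row, column] in pixels: a listed point, or the origin of a listed thing).
The state is a dict: "clock": time; "joints": joint angles; "dq": joint speeds; "joint_efforts": joint torques, N m; "position": TCP position; "ee_rot": TCP orientation; "force": force on the tool from outside, world axes, zero at the start; "ft_torque": the same for the moment, N m; "width": opening from 0.0 (shut) to 1.0 (fully open); "gripper_force": force on a finger pad.
Only numpy, scipy, OpenCV 4.12 (cv2) and the standard library are available. Lean on these libraries where they do the work, as an engineer would, in place of code of your own. Each camera call takes 0.05 s, during which the arm holds its last target. There are 200 camera calls.

### The job

Pull the folded spout of the blue carton out all the way, with the carton standing and the balls still inside. Then pick the carton up and tilt it, spout down, over the open tin so that all three white balls roll into the tin. Stand the blue carton back upright on the shelf board and let go of it; leave the red carton where it is.

Things in the scene. Friction and masses are not known exactly. Their poses are not given: they have to be found in the camera images.
- carton: blue carton, 112 long (its x), 56 wide (its y), 76 tall, about 0.22 kg, loose, rigid, floor 4 thick, clear window in its closed top (white balls inside). Origin: centre of its underside; z up; the spout is in its -x end, which faces roughly towards the robot. To lift it, grip across the 56 width. Tilted 30 to 45 degrees with the spout out, it empties
- spout (a joint): spout: white -x end panel of the blue carton, 50 wide, side wings fold into the carton; hinge line along carton y at x -54.5, z 2 (carton frame). 0 = shut, panel upright; 1.3 rad = all the way out: a chute to -x whose end is 148 before the carton's centre and 28 above its underside, rising 15 degrees outwards, so balls stay in till tilted. Light friction (0.3 N at the tab); stays where left
- spout_tab (a point): centre of the orange tab on top of the spout panel: 34 wide (carton y), 5 thick, 24 tall, 73 to 97 from the hinge line. With the spout shut it stands 23 above the carton's top at the -x end, free on both sides: hook it from behind (its +x side, above the carton's top) and draw it to -x and down about the hinge
- open_tin: open empty round flat tin, bare metal, 124 across and 42 tall, wall and floor 3 thick, loose. Origin: centre of its underside; z up
- ball1_center (a point): centre of a white ceramic freshener ball, 20 across, 10 g, lying loose on the floor of the blue carton, in a row of three along its x in a lane 28 wide
- ball2_center (a point): centre of the second such ball
- ball3_center (a point): centre of the third such ball
- red_carton: red carton of the same size and shape, its spout folded shut; not to be used. Origin: centre of its underside, its spout end at -x
There are look-alikes about, which are no part of the job. There is more than one size of the carton; the job needs the largest.

How it is judged:
By the outcome, as a careful person would: the job done as asked, in the order asked, and still so for the second after the job is handed in, with the robot touching nothing.
It also fails if it takes over 72 s, if anything falls off the work surface, if the arm or the gripper's body presses on something with over 40 N, if the wrist force passes 120 N, or if a joint passes its speed limit or range.

## Working session

There is one attempt and no reset: what is moved stays moved. The work goes in short steps, Python scripts to look and compute and a shell command to move; the robot and the scene stay as the last step left them, time stands still between calls to the robot, and variables do not carry over. Pictures are saved under pics/ and viewed, at most 10 in all, crops included, and the job is handed in when it is done.

```bash
mkdir -p pics; cat > h.py <<'E'
import numpy as np, cv2
from cell import arm
from scipy.spatial.transform import Rotation as R
def save(cam,name):
    im=arm.get_image(cam); cv2.imwrite('pics/'+name+'.png',im[:,:,::-1]); return im
def ray(cam,p):
    c=arm.get_calibration(cam); K=np.array(c['intrinsics']);D=np.array(c['distortion']);T=np.array(c['pose'])
    u=cv2.undistortPoints(np.array([[[p[1],p[0]]]],float),K,D)[0,0]
    return T[:3,3],T[:3,:3]@np.array([u[0],-u[1],-1])
def at_z(cam,p,z):
    o,d=ray(cam,p); return o+d*(z-o[2])/d[2]
def proj(cam,X):
    c=arm.get_calibration(cam); K=np.array(c['intrinsics']);D=np.array(c['distortion']);T=np.array(c['pose'])
    q=(np.atleast_2d(X)-T[:3,3])@T[:3,:3]; q=q*[1,-1,-1]
    return cv2.projectPoints(q,np.zeros(3),np.zeros(3),K,D)[0][:,0,::-1]
def tri(p,q):
    a,d=ray('top',p);b,e=ray('side',q)
    s=np.linalg.lstsq(np.c_[d,-e],b-a,rcond=None)[0]
    x,y=a+d*s[0],b+e*s[1]; return (x+y)/2,np.linalg.norm(x-y)
E
python3 - <<'E'
from h import *
np.set_printoptions(precision=3,suppress=True)
for cam in ('top','side'):
    save(cam,cam+'0'); c=arm.get_calibration(cam); print(cam,np.array(c['pose']))
    for q in ('carton','spout_tab','open_tin','ball1_center','red_carton'):
        for r in arm.place_of(cam,q)[:4]:
            z={'spout_tab':.087,'ball1_center':.014}.get(q,0)
            print(cam,q,round(r['conf'],2),np.array(r['point']),at_z(cam,r['point'],z))
o=arm.observe();print(o['position'],o['ee_rot'],R.from_rotvec(o['ee_rot']).as_matrix(),o['clock'])
E
```

```text
top [[-0.024  0.984 -0.177  0.419]
 [-0.999 -0.027 -0.017  0.001]
 [-0.022  0.177  0.984  1.148]
 [ 0.     0.     0.     1.   ]]
top carton 0.76 [180.6 191.8] [0.724 0.275 0.   ]
top carton 0.76 [283.7 158.7] [0.524 0.338 0.   ]
top carton 0.59 [254.  217.2] [0.578 0.223 0.   ]
top spout_tab 0.57 [261.1 138.8] [0.557 0.35  0.087]
top spout_tab 0.47 [278.1 217.1] [0.524 0.207 0.087]
top spout_tab 0.42 [167.6 205.6] [0.725 0.229 0.087]
top open_tin 0.91 [276.7 374.4] [ 0.528 -0.073  0.   ]
top red_carton 0.69 [277.8 219.2] [0.533 0.219 0.   ]
top red_carton 0.65 [245.1 461.3] [ 0.583 -0.241  0.   ]
side [[ 0.986  0.078 -0.145  0.494]
 [-0.164  0.546 -0.821 -0.683]
 [ 0.015  0.834  0.552  0.541]
 [ 0.     0.     0.     1.   ]]
side carton 0.75 [200.  346.3] [0.721 0.278 0.   ]
side carton 0.74 [214.8 290.7] [0.579 0.227 0.   ]
side carton 0.74 [194.2 261.3] [0.517 0.337 0.   ]
side spout_tab 0.75 [182.5 349.3] [0.708 0.201 0.087]
side spout_tab 0.71 [185.2 264. ] [0.521 0.214 0.087]
side spout_tab 0.53 [168.  277.7] [0.558 0.298 0.087]
side open_tin 0.85 [300.1 279.2] [ 0.527 -0.065  0.   ]
side red_carton 0.69 [375.7 327.6] [ 0.583 -0.245  0.   ]
[ 0.209 -0.589  0.405] [-3.096 -0.534  0.   ] [[ 0.942  0.335 -0.   ]
 [ 0.335 -0.942  0.   ]
 [-0.    -0.    -1.   ]] 0.6
```

View pics/top0.png

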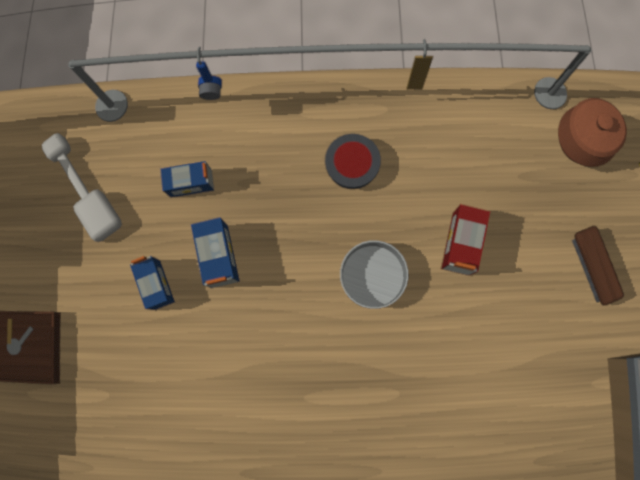

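View pics/side0.png

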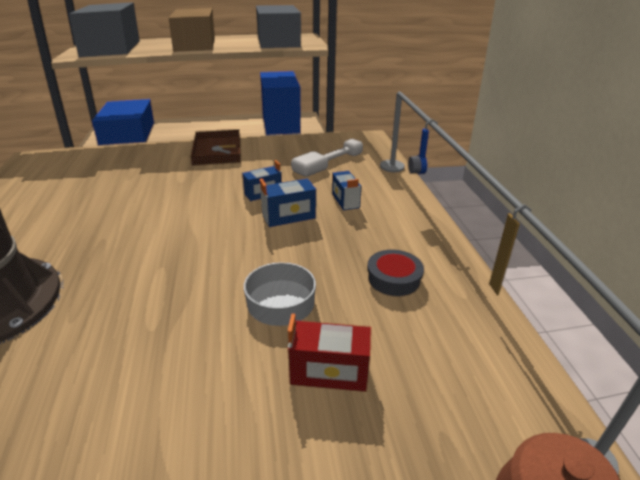

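Top view: the three blue cartons are at about (row 178, col 187), (250, 215) and (283, 152). The middle one is the largest, with its orange tab at (280, 216). The open tin is at (274, 375) and the red carton at (240, 466). The side view agrees, with the largest blue carton at (203, 290) and its tab at (185, 264). Next I'll fit the exact poses to the silhouettes.

```bash
cat >> h.py <<'E'
from scipy.optimize import minimize
from itertools import product
BOX=np.array(list(product([-.056,.056],[-.028,.028],[0,.076])))
TAB=np.array(list(product([-.0575,-.0525],[-.017,.017],[.076,.099])))
def hullmask(cam,parts):
    m=np.zeros((480,640),np.uint8)
    for P in parts: cv2.fillConvexPoly(m,cv2.convexHull(np.round(proj(cam,P)[:,::-1]*8).astype(np.int32)),1,shift=3)
    return m.astype(bool)
def pose2(P,v):
    c,s=np.cos(v[2]),np.sin(v[2]); return P@np.array([[c,s,0],[-s,c,0],[0,0,1]])+[v[0],v[1],0]
def fit(query,parts,v0,cams=('top','side')):
    M={}
    for c in cams:
        p=proj(c,[v0[0],v0[1],.04])[0]
        rs=[r for r in arm.silhouettes(c,query)]
        rs=[r for r in rs if np.linalg.norm(np.array(r['point'])-p)<25]
        if rs: M[c]=rs[0]['region']
    def cost(v): return sum(1-(h&m).sum()/(h|m).sum() for c,m in M.items() for h in [hullmask(c,[pose2(P,v) for P in parts])])
    best=min((minimize(cost,np.array(v0)+[0,0,d],method='Nelder-Mead',options=dict(initial_simplex=np.array(v0)+[0,0,d]+np.array([[0,0,0],[.01,0,0],[0,.01,0],[0,0,.1]]))) for d in (-.1,.1)),key=lambda r:r.fun)
    return best.x,best.fun,list(M)
E
python3 - <<'E'
from h import *
np.set_printoptions(precision=4,suppress=True)
arm.get_image('top');arm.get_image('side')
print(fit('carton',[BOX,TAB],[.578,.225,.21]))
a=np.linspace(0,6.28,40);cyl=np.array([[.062*np.cos(t),.062*np.sin(t),z] for t in a for z in (0,.042)])
print(fit('open_tin',[cyl],[.528,-.069,0]))
print(fit('red_carton',[BOX,TAB],[.583,-.243,-.2]))
print(tri([278.1,217.1],[185.2,264]))
E
```

```text
(array([0.5745, 0.22  , 0.1948]), np.float64(0.08778095165870381), ['top', 'side'])
(array([ 0.5296, -0.0691, -0.1054]), np.float64(0.10419434381842951), ['top', 'side'])
(array([ 0.5858, -0.2398, -0.2692]), np.float64(0.04402399914069577), ['top', 'side'])
(array([0.5221, 0.2057, 0.0913]), np.float64(0.0025340107410136534))
```

```bash
cat >> h.py <<'E'
def go(t,yaw):
    o=arm.observe();M=R.from_rotvec(o['ee_rot']).as_matrix()
    y=np.arctan2(M[1,0],M[0,0]); d=M.T@(np.array(t)-o['position'])
    print('shift',d.round(4),'roll',round((y-yaw+np.pi/2)%np.pi-np.pi/2,4),'pos',np.round(o['position'],4),'yaw',round(y,4),'F',np.round(o['force'],2),'w',round(o['width'],3),'t',o['clock'])
def car(x,y,z,c=(.575,.221,.20)):
    return pose2(np.array([[x,y,z]]),c)[0]
E
python3 -m inch '.03 -.033 0 0 0; .06 -.067 0 0 0; .09 -.1 0 0 0; .12 -.133 0 0 0; .15 -.167 0 0 0'
python3 -m inch '.03 -.033 0 0 0; .06 -.067 0 0 0; .09 -.1 0 0 0; .12 -.133 0 0 0; .15 -.167 0 0 0'
python3 -m inch '.03 -.033 0 0 0; .06 -.067 0 0 0; .09 -.1 0 0 0; .12 -.133 0 0 0; .15 -.167 0 0 0'
python3 -c "
from h import *
go(car(-.035,0,.30),.2)"
```

```text
clock: 1.5
position: [0.2953, -0.3796, 0.4049]
ee_rot: [3.095, 0.534, 0.001]
force: [0.8, 0.6, -0.5]
width: 0.61
gripper_force: 0.0
clock: 2.0
position: [0.3805, -0.172, 0.4051]
ee_rot: [3.095, 0.533, 0.001]
force: [0.8, 0.6, -0.1]
width: 0.181
gripper_force: 0.0
clock: 2.5
position: [0.466, 0.0356, 0.405]
ee_rot: [3.096, 0.533, 0.001]
force: [0.0, -0.8, 1.3]
width: 0.01
gripper_force: 0.0
shift [ 0.13   -0.1432  0.1051] roll 0.1412 pos [0.466  0.0356 0.405 ] yaw 0.3412 F [ 0.03 -0.83  1.33] w 0.01 t 2.5
```

```bash

python3 -m inch '.03 -.033 .02 .03 0; .06 -.067 .04 .07 0; .09 -.1 .06 .1 0; .12 -.133 .08 .14 0; .13 -.143 .085 .14 0'
python3 -m inch '0 0 0 0 0;0 0 0 0 0'
python3 -c "
from h import *
go(car(-.035,0,.26),.2)
arm.get_image('top');arm.get_image('side')
for c in('top','side'):
  for r in arm.place_of(c,'spout_tab')[:4]: print(c,r['conf'],r['point'],at_z(c,r['point'],.089))
im=save('side','s1');cv2.imwrite('pics/s1c.png',cv2.resize(im[100:300,180:440,::-1],None,fx=3,fy=3))
"
```

```text
clock: 3.0
position: [0.54, 0.2169, 0.3176]
ee_rot: [-3.123, -0.321, 0.003]
force: [0.2, -0.2, -0.2]
width: 0.002
gripper_force: 0.0
clock: 3.2
position: [0.5401, 0.2115, 0.3198]
ee_rot: [3.125, 0.316, -0.001]
force: [0.4, -0.9, 0.5]
width: 0.007
gripper_force: 0.0
shift [ 0.0011 -0.0025  0.0598] roll 0.0018 pos [0.5401 0.2115 0.3198] yaw 0.2018 F [ 0.44 -0.88  0.49] w 0.007 t 3.2
top 0.5 [167.8, 204.2] [0.72386337 0.23148692 0.089     ]
side 0.96 [182.4, 351.6] [0.71193188 0.19726666 0.089     ]
side 0.58 [185.4, 261.3] [0.51513757 0.20989268 0.089     ]
side 0.53 [165.6, 277.9] [0.55904938 0.30676937 0.089     ]
```

View pics/s1c.png

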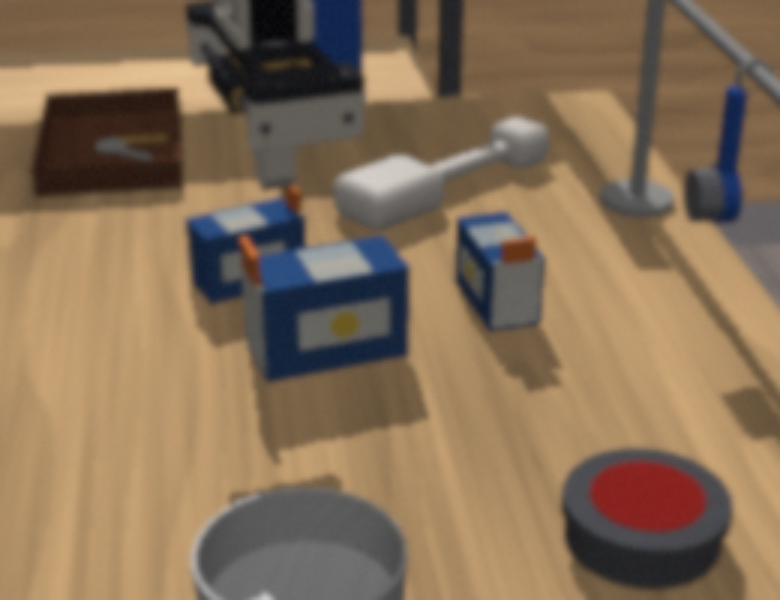

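Side crop: the closed fingertips are at (row 185, col 275) in the crop, above and behind the orange tab at (258, 248) of the largest blue carton. I'll lower behind the tab and draw it out.

```bash

python3 -m inch '.001 -.002 .03 0 0; .001 -.002 .05 0 0; .001 -.002 .059 0 0; .001 -.002 .059 0 0;.001 -.002 .059 0 0'
python3 -c "
from h import *
go(car(-.035,0,.26),.2)"
python3 -m inch '-.01 0 0 0 0; -.018 0 0 0 0; -.025 0 0 0 0; -.031 0 0 0 0; -.036 0 0 0 0'
python3 -m inch '-.01 0 .001 0 0; -.02 0 .002 0 0; -.03 0 .008 0 0; -.039 0 .016 0 0; -.047 0 .025 0 0'
python3 -m inch '-.007 0 .009 0 0; -.012 0 .02 0 0; -.016 0 .031 0 0; -.016 0 .031 0 0; -.016 0 .031 0 0'
python3 -c "
from h import *
go(car(-.134,0,.203),.2)
im=save('side','s2');cv2.imwrite('pics/s2c.png',cv2.resize(im[100:300,180:440,::-1],None,fx=3,fy=3))"
```

```text
clock: 3.95
position: [0.541, 0.2144, 0.2616]
ee_rot: [-3.125, -0.316, -0.001]
force: [-0.2, -0.4, 0.7]
width: 0.004
gripper_force: 0.0
shift [-0.0004  0.0002  0.0016] roll 0.0014 pos [0.541  0.2144 0.2616] yaw 0.2014 F [-0.17 -0.45  0.66] w 0.004 t 3.95
clock: 4.45
position: [0.5048, 0.2071, 0.2609]
ee_rot: [3.125, 0.317, 0.0]
force: [0.1, 0.3, -0.6]
width: 0.005
gripper_force: 0.1
clock: 4.95
position: [0.4584, 0.1975, 0.235]
ee_rot: [3.126, 0.316, -0.0]
force: [0.6, 0.4, 0.6]
width: 0.004
gripper_force: 0.1
clock: 5.45
position: [0.4435, 0.1946, 0.2045]
ee_rot: [3.125, 0.317, -0.001]
force: [-0.1, -0.9, 1.8]
width: 0.006
gripper_force: 1.1
shift [0.0001 0.0003 0.0015] roll 0.002 pos [0.4435 0.1946 0.2045] yaw 0.202 F [-0.06 -0.87  1.79] w 0.006 t 5.45
```

View pics/s2c.png

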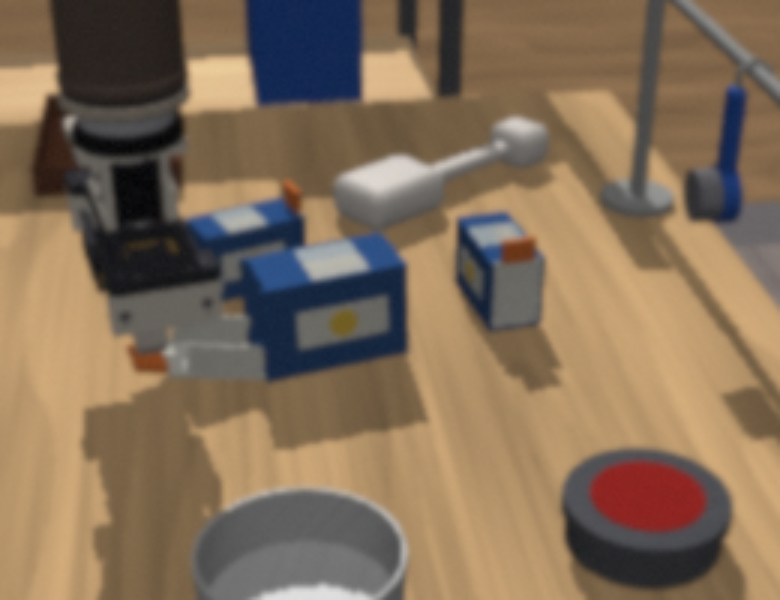

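Side crop: the white chute points outwards with its orange tab under the fingertips at (355, 150). The carton hasn't moved and is still standing. I'll give it a small extra press, then move over to grip.

```bash

python3 -m inch '0 0 .002 0 0; 0 0 .003 0 0; 0 0 0 0 0; 0 0 -.04 0 0; .01 0 -.09 0 0'
python3 -m inch '.04 0 -.02 0 .09; .08 0 -.02 0 .09; .12 0 -.02 0 .09; .144 0 -.02 0 .09; .144 0 -.02 0 .09'
python3 -c "
from h import *
np.set_printoptions(precision=4,suppress=True)
arm.get_image('top');arm.get_image('side')
print(fit('carton',[BOX],[.575,.221,.2],('side',)))
for c in('top','side'):
  for r in arm.place_of(c,'spout_tab')[:4]: print(c,r['conf'],r['point'],at_z(c,r['point'],.025), proj(c,car(-.136,0,.025)))
go(car(.02,0,.217),.2)"
```

```text
clock: 6.0
position: [0.4518, 0.196, 0.2934]
ee_rot: [3.124, 0.318, -0.009]
force: [2.7, 0.5, -0.2]
width: 0.008
gripper_force: 0.0
clock: 6.5
position: [0.5972, 0.2252, 0.3135]
ee_rot: [-3.125, -0.313, -0.002]
force: [-0.6, -0.5, -0.6]
width: 0.39
gripper_force: 0.0
(array([0.5727, 0.2199, 0.1835]), np.float64(0.23931909212283042), ['side'])
top 0.64 [166.2, 204.1] [0.7455 0.2457 0.025 ] [[325.7592 230.4402]]
side 0.56 [181.3, 352.2] [0.7456 0.3277 0.025 ] [[217.0515 229.7641]]
side 0.49 [167.4, 275.7] [0.5615 0.4363 0.025 ] [[217.0515 229.7641]]
shift [0.0012 0.0007 0.0968] roll 0.0024 pos [0.5934 0.2254 0.3138] yaw 0.2024 F [ 0.19  0.63 -0.03] w 0.608 t 6.75
```

```bash

python3 -m inch '0 0 0 0 .09; 0 0 0 0 .09; 0 0 0 0 .09; 0 0 .02 0 .09; 0 0 .05 0 .09'
python3 -m inch '0 0 .03 0 .09; 0 0 .046 0 .09; 0 0 .046 0 .09; 0 0 .046 0 .07;0 0 .046 0 .05' 10
python3 -m inch '0 0 0 0 .04; 0 0 0 0 .04; 0 0 0 0 .04; 0 0 0 0 .04; 0 0 0 0 .04' 10
python3 -c "
from h import *
go(car(.02,0,.217),.2)"
python3 -m inch '0 0 -.01 0 .04; 0 0 -.02 0 .04; 0 0 -.03 0 .04; 0 0 -.04 0 .04; 0 0 -.04 0 .04' 10
python3 -c "
from h import *
go(car(.02,0,.217),.2)
im=save('side','s3');cv2.imwrite('pics/s3c.png',cv2.resize(im[100:300,180:440,::-1],None,fx=3,fy=3))"
```

```text
clock: 7.25
position: [0.5951, 0.2259, 0.2652]
ee_rot: [-3.124, -0.316, -0.007]
force: [0.0, -1.1, -0.3]
width: 0.975
gripper_force: 0.0
clock: 7.75
position: [0.595, 0.2258, 0.2193]
ee_rot: [-3.125, -0.316, -0.004]
force: [-0.3, 1.0, 0.2]
width: 0.85
gripper_force: 0.0
clock: 8.25
position: [0.5947, 0.2253, 0.2184]
ee_rot: [3.125, 0.316, 0.001]
force: [-0.2, -2.3, 6.3]
width: 0.61
gripper_force: 10.0
shift [-0.0001  0.0003  0.0014] roll 0.0015 pos [0.5947 0.2253 0.2184] yaw 0.2015 F [-0.23 -2.29  6.27] w 0.61 t 8.25
clock: 8.75
position: [0.5949, 0.2258, 0.2597]
ee_rot: [-3.125, -0.316, -0.004]
force: [0.2, 0.4, -3.2]
width: 0.608
gripper_force: 10.0
shift [-0.0006  0.0008  0.0427] roll 0.0017 pos [0.5949 0.2258 0.2597] yaw 0.2017 F [ 0.15  0.41 -3.15] w 0.608 t 8.75
```

View pics/s3c.png

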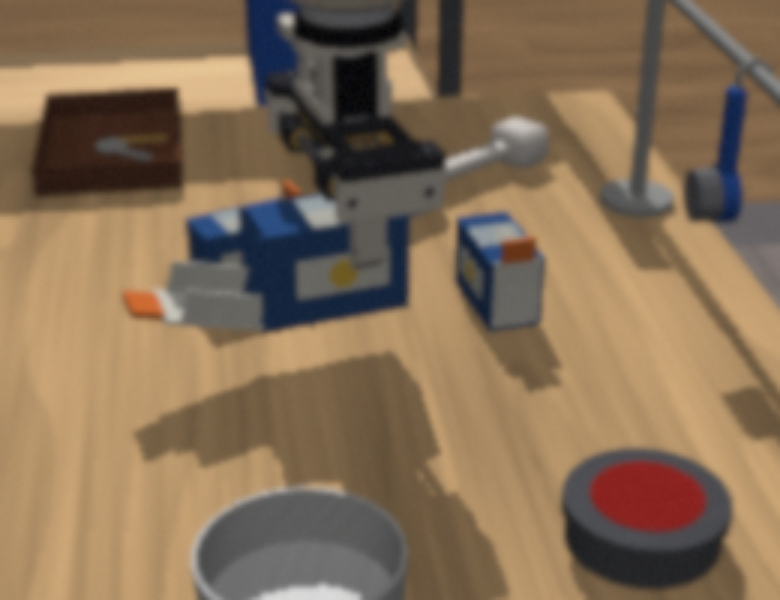

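Side crop: the carton is lifted level in the grip, with its chute at (300, 180) and tab at (305, 143). I'll carry it to the tin with a firmer grip.

```bash

python3 -m inch '0 0 -.02 0 .04; 0 .005 -.04 0 .04; 0 .015 -.06 0 .04; 0 .03 -.075 0 .04; 0 .05 -.08 0 .04' 25
python3 -m inch '0 .022 0 0 .04; .001 .044 0 0 .04; .002 .066 0 0 .04; .003 .088 0 0 .04; .004 .11 0 0 .04'
python3 -m inch '0 .022 0 0 .04; .001 .044 0 0 .04; .002 .066 0 0 .04; .003 .085 0 0 .04; .003 .1 0 0 .04'
python3 -m inch '0 .01 0 0 .04; 0 .016 0 0 .04; 0 .016 0 0 .04; 0 .016 0 0 .04; 0 .016 0 0 .04'
python3 -c "
from h import *
go([.657,-.043,.339],.2)
im=save('side','s4');cv2.imwrite('pics/s4c.png',cv2.resize(im[100:400,150:500,::-1],None,fx=2,fy=2))"
```

```text
clock: 9.3
position: [0.6044, 0.1771, 0.3392]
ee_rot: [-3.124, -0.319, -0.003]
force: [-0.0, 0.8, -3.2]
width: 0.609
gripper_force: 24.9
clock: 9.8
position: [0.6303, 0.0685, 0.3371]
ee_rot: [3.126, 0.316, -0.002]
force: [0.5, -0.0, -2.9]
width: 0.61
gripper_force: 24.9
clock: 10.3
position: [0.6534, -0.0295, 0.3371]
ee_rot: [3.125, 0.315, -0.002]
force: [0.1, -0.5, -3.2]
width: 0.609
gripper_force: 24.9
clock: 10.8
position: [0.6564, -0.0424, 0.3379]
ee_rot: [-3.125, -0.319, -0.0]
force: [-0.1, -0.2, -1.6]
width: 0.613
gripper_force: 24.9
shift [ 0.0004  0.0007 -0.0011] roll 0.0032 pos [ 0.6564 -0.0424  0.3379] yaw 0.2032 F [-0.09 -0.19 -1.58] w 0.613 t 10.8
```

View pics/s4c.png

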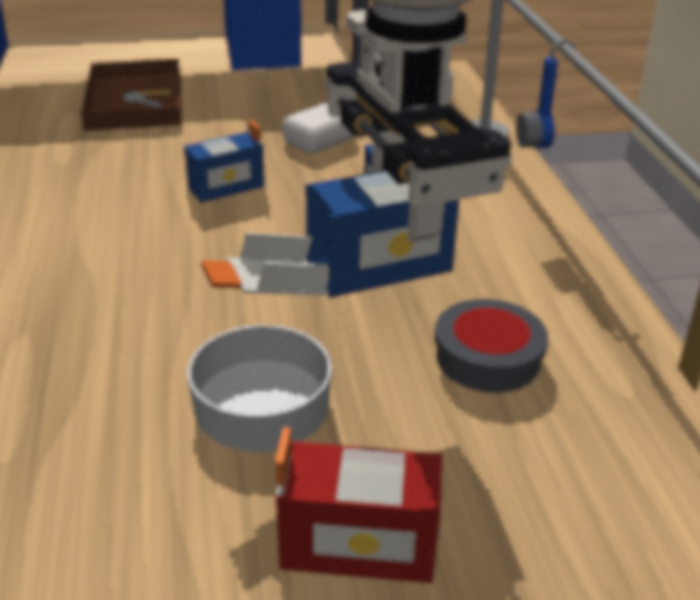

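Side crop: the carton is held level with its chute and tab at (272, 220), over the far side of the tin at (375, 260). I'll ease the grip in steps so it swings spout-down in the pads, checking the tilt each time.

```bash
cat >> h.py <<'E'
def tilt(gx=.02,gz=.058,cam='side'):
    o=arm.observe();M=R.from_rotvec(o['ee_rot']).as_matrix();y=np.arctan2(M[1,0],M[0,0])
    g=np.array(o['position'])+.159*M[:,2]
    th=np.radians(np.arange(-10,81,1))
    def P(px,pz):
        x,z=px-gx,pz-gz
        X=x*np.cos(th)-z*np.sin(th);Z=z*np.cos(th)+x*np.sin(th)
        return proj(cam,np.c_[g[0]+X*np.cos(y),g[1]+X*np.sin(y),g[2]+Z])
    arm.get_image(cam);pp=P(-.136,.025)
    for r in arm.place_of(cam,'spout_tab'):
        d=np.linalg.norm(pp-r['point'],axis=1);i=d.argmin()
        if d[i]<20: print('tilt',np.degrees(th[i]).round(),'err px',d[i].round(1),r['point'],round(r['conf'],2))
    print('F',np.round(o['force'],2),'T',np.round(o['ft_torque'],3),'grip',o['gripper_force'],'w',round(o['width'],3),'t',o['clock'])
E
python3 -c "from h import *;tilt()"
python3 -m inch '0 0 0 0 .04; 0 0 0 0 .04; 0 0 0 0 .04' 7
python3 -c "from h import *;tilt()"
python3 -m inch '0 0 0 0 .04; 0 0 0 0 .04; 0 0 0 0 .04' 5
python3 -c "from h import *;tilt()"
```

```text
tilt 0.0 err px 1.3 [234.6, 262.7] 0.83
F [ 0.37 -0.13 -3.3 ] T [-0.04  -0.112  0.012] grip 24.930537343025208 w 0.61 t 10.85
clock: 11.25
position: [0.6565, -0.0436, 0.3378]
ee_rot: [3.126, 0.316, -0.0]
force: [-0.6, 0.2, -2.4]
width: 0.613
gripper_force: 7.0
tilt 0.0 err px 1.2 [236.0, 260.5] 0.65
F [-0.6   0.21 -2.37] T [-0.047 -0.032  0.003] grip 6.975575163960457 w 0.613 t 11.25
clock: 11.65
position: [0.6565, -0.0436, 0.3377]
ee_rot: [3.126, 0.316, -0.0]
force: [-0.5, -0.7, -3.2]
width: 0.613
gripper_force: 5.0
tilt 1.0 err px 2.0 [237.0, 260.0] 0.63
F [-0.48 -0.67 -3.18] T [ 0.024 -0.014 -0.002] grip 4.981922283768654 w 0.613 t 11.65
```

```bash

python3 -m inch '0 0 0 0 .04; 0 0 0 0 .04' 4
python3 -c "from h import *;tilt()"
python3 -m inch '0 0 0 0 .04' 3
python3 -m inch '0 0 0 0 .04' 8
python3 -c "from h import *;tilt()"
```

```text
clock: 11.95
position: [0.6566, -0.0436, 0.3377]
ee_rot: [3.126, 0.316, 0.0]
force: [-0.5, -0.3, -2.8]
width: 0.611
gripper_force: 4.0
tilt 5.0 err px 0.7 [242.7, 264.0] 0.69
F [-0.48 -0.26 -2.78] T [ 0.052 -0.056  0.037] grip 3.9998694509267807 w 0.611 t 11.95
clock: 12.15
position: [0.6566, -0.0436, 0.3378]
ee_rot: [3.126, 0.316, -0.0]
force: [0.8, 0.1, -3.2]
width: 0.61
gripper_force: 3.0
clock: 12.25
position: [0.6566, -0.0436, 0.3378]
ee_rot: [3.126, 0.316, 0.0]
force: [-0.3, -0.3, -3.0]
width: 0.611
gripper_force: 8.0
tilt 11.0 err px 1.0 [250.0, 267.3] 0.81
F [-0.27 -0.3  -2.99] T [-0.018  0.033  0.047] grip 7.9998354613780975 w 0.611 t 12.25
```

It pivots under control at a 3–4 N grip without slipping down. Continuing.

```bash

python3 -m inch '0 0 0 0 .04;0 0 0 0 .04' 3
python3 -m inch '0 0 0 0 .04' 8
python3 -c "from h import *;tilt()"
python3 -m inch '0 0 0 0 .04;0 0 0 0 .04' 3
python3 -m inch '0 0 0 0 .04' 8
python3 -c "from h import *;tilt()"
```

```text
clock: 12.55
position: [0.6565, -0.0436, 0.3378]
ee_rot: [3.126, 0.316, -0.0]
force: [-0.3, 0.4, -3.6]
width: 0.61
gripper_force: 3.0
clock: 12.65
position: [0.6566, -0.0436, 0.3378]
ee_rot: [3.126, 0.316, 0.0]
force: [0.8, -0.2, -3.1]
width: 0.608
gripper_force: 8.0
tilt 33.0 err px 3.1 [272.6, 287.6] 0.58
F [ 0.77 -0.21 -3.11] T [-0.034 -0.006 -0.095] grip 7.999845743179321 w 0.608 t 12.65
clock: 12.95
position: [0.6566, -0.0436, 0.3378]
ee_rot: [3.126, 0.316, 0.0]
force: [-0.2, 0.4, -2.4]
width: 0.608
gripper_force: 3.0
clock: 13.05
position: [0.6566, -0.0436, 0.3378]
ee_rot: [3.126, 0.316, 0.0]
force: [0.1, -0.3, -2.3]
width: 0.611
gripper_force: 8.0
tilt 34.0 err px 1.8 [271.9, 288.9] 0.68
F [ 0.14 -0.34 -2.26] T [0.024 0.013 0.019] grip 7.999936044216156 w 0.611 t 13.05
```

```bash

python3 -m inch '0 0 0 0 .04;0 0 0 0 .04;0 0 0 0 .04;0 0 0 0 .04;0 0 0 0 .04' 15
python3 -c "
from h import *
for c in ('top','side'):
  im=save(c,'p'+c)
  for q in ('ball1_center',):
    for r in arm.look_for(c,q): print(c,r['conf'],r['point'],at_z(c,r['point'],.013))
a=cv2.imread('pics/ptop.png')[200:340,290:480];b=cv2.imread('pics/pside.png')[180:340,200:420]
cv2.imwrite('pics/p5.png',np.hstack([cv2.resize(a,(400,300)),cv2.resize(b,(400,300))]))
tilt()"
```

```text
clock: 13.65
position: [0.6566, -0.0436, 0.3377]
ee_rot: [3.126, 0.316, 0.0]
force: [-0.2, 0.5, -3.5]
width: 0.61
gripper_force: 15.0
top 0.47 [291.0, 353.2] [ 0.50127333 -0.03247496  0.013     ]
side 0.55 [284.1, 261.4] [ 0.49793414 -0.03210901  0.013     ]
tilt 33.0 err px 1.2 [270.7, 288.1] 0.89
F [-0.04 -0.48 -2.83] T [0.062 0.019 0.007] grip 14.99984085559845 w 0.608 t 13.85
```

View pics/p5.png

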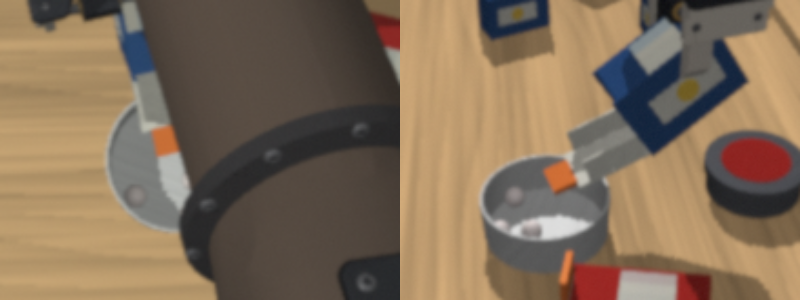

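Right half (side view): three white balls lie in the tin at about (195, 513), (227, 500) and (230, 532), and the carton is tilted about 33°. I'll carry it back to its place.

```bash

python3 -m inch '0 0 -.015 0 .04; 0 -.005 -.035 0 .04; 0 -.015 -.045 0 .04; -.002 -.03 -.045 0 .04; -.005 -.05 -.045 0 .04' 25
python3 -m inch '-.005 -.023 0 0 .04; -.01 -.046 0 0 .04; -.015 -.069 0 0 .04; -.02 -.092 0 0 .04; -.025 -.115 0 0 .04'
python3 -m inch '-.005 -.023 0 0 .04; -.01 -.046 0 0 .04; -.015 -.069 0 0 .04; -.018 -.09 0 0 .04; -.021 -.105 0 0 .04'
python3 -m inch '0 -.005 .02 0 .04; 0 -.005 .045 0 .04; 0 -.005 .07 0 .04; 0 -.005 .08 0 .04;0 -.005 .08 0 .04'
python3 -c "
from h import *
go(car(-.024,0,.251),.2)
tilt()
for c in ('top','side'):
    for r in arm.look_for(c,'ball1_center'): print(c,r['conf'],r['point'],at_z(c,r['point'],.013))
"
```

```text
clock: 14.45
position: [0.6412, 0.0052, 0.3829]
ee_rot: [3.126, 0.315, 0.001]
force: [-0.7, 1.7, -3.2]
width: 0.607
gripper_force: 25.0
clock: 14.95
position: [0.5927, 0.1141, 0.3822]
ee_rot: [-3.125, -0.319, 0.002]
force: [1.3, -0.1, -3.0]
width: 0.608
gripper_force: 25.0
clock: 15.45
position: [0.5508, 0.2133, 0.3824]
ee_rot: [-3.125, -0.321, 0.001]
force: [-0.5, 0.3, -2.7]
width: 0.606
gripper_force: 25.0
clock: 15.95
position: [0.5508, 0.2155, 0.3013]
ee_rot: [3.125, 0.317, -0.005]
force: [-0.1, -0.6, -3.2]
width: 0.609
gripper_force: 25.0
shift [ 0.001  -0.0006  0.0503] roll 0.002 pos [0.5508 0.2155 0.3013] yaw 0.202 F [-0.14 -0.58 -3.23] w 0.609 t 15.95
tilt 34.0 err px 3.4 [219.2, 228.1] 0.92
F [-0.14 -0.58 -3.23] T [-0.012  0.048  0.002] grip 24.999566674232483 w 0.609 t 15.95
top 0.47 [291.0, 353.2] [ 0.50127333 -0.03247496  0.013     ]
side 0.6 [285.1, 259.3] [ 0.49401941 -0.03442006  0.013     ]
```

```bash

python3 -m inch '0 0 .01 0 .04; 0 0 .02 0 .04; 0 0 .03 0 .04; 0 0 .038 0 .04; 0 0 .045 0 .04' 15
python3 -m inch '0 0 .005 0 .04; 0 0 .005 0 .04' 6
python3 -c "
from h import *
im=save('side','s6');a=im[130:260,190:400,::-1]
im=save('top','t6');b=im[200:340,290:480,::-1]
cv2.imwrite('pics/p6.png',np.hstack([cv2.resize(a,(440,300)),cv2.resize(b,(360,300))]))
for c in ('top','side'):
    for r in arm.look_for(c,'ball1_center'): print(c,r['conf'],r['point'],at_z(c,r['point'],.013))
go(car(.02,0,.217),.2)
"
```

```text
clock: 16.65
position: [0.5516, 0.2156, 0.2569]
ee_rot: [3.126, 0.316, -0.0]
force: [5.2, -0.5, 17.0]
width: 0.608
gripper_force: 15.0
clock: 16.85
position: [0.5524, 0.2157, 0.2528]
ee_rot: [-3.125, -0.316, -0.003]
force: [0.5, -0.0, -0.2]
width: 0.613
gripper_force: 6.0
top 0.5 [292.3, 351.9] [ 0.49893566 -0.03000345  0.013     ]
side 0.55 [284.6, 261.3] [ 0.49767585 -0.03350944  0.013     ]
shift [ 0.0442 -0.0004  0.0357] roll 0.0018 pos [0.5514 0.2157 0.2527] yaw 0.2018 F [ 0.22  0.84 -1.66] w 0.611 t 17.05
```

View pics/p6.png

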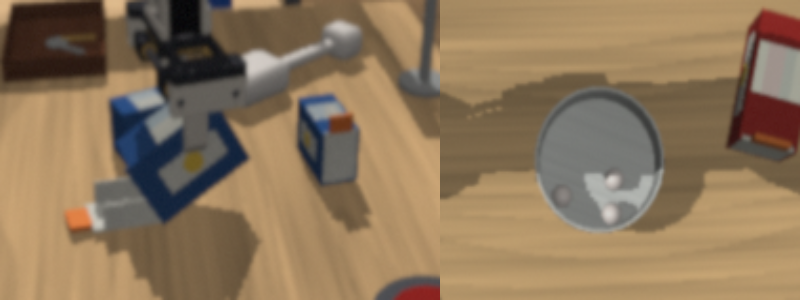

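Right half (top view): all three balls are in the tin at (180, 612), (195, 562) and (214, 609). Left half: the carton rests on its front bottom edge with the chute flat on the board. I'll rock it upright about that edge with a light grip.

```bash

python3 -m inch '.006 0 .002 0 .04; .012 0 .005 0 .04; .018 0 .009 0 .04; .025 0 .013 0 .04; .03 0 .018 0 .04' 4
python3 -m inch '.005 0 .004 0 .04; .009 0 .009 0 .04; .012 0 .013 0 .04; .014 0 .016 0 .04; .014 0 .017 0 .04' 4
python3 -c "
from h import *
go(car(.02,0,.217),.2);tilt()
im=save('side','s7');a=im[110:260,180:380,::-1]
cv2.imwrite('pics/p7.png',cv2.resize(a,(600,450)))
"
```

```text
clock: 17.55
position: [0.5818, 0.2218, 0.2343]
ee_rot: [-3.125, -0.316, -0.001]
force: [1.3, 1.0, -0.1]
width: 0.608
gripper_force: 4.0
clock: 18.05
position: [0.5948, 0.2245, 0.2177]
ee_rot: [3.126, 0.316, 0.001]
force: [0.5, -1.9, 5.5]
width: 0.611
gripper_force: 4.0
shift [-0.0001 -0.0005  0.0007] roll 0.0017 pos [0.5948 0.2245 0.2177] yaw 0.2017 F [ 0.46 -1.9   5.51] w 0.611 t 18.05
tilt -10.0 err px 4.9 [203.5, 231.2] 0.97
F [ 0.46 -1.9   5.51] T [-0.227  0.113  0.033] grip 4.000219479203224 w 0.611 t 18.05
```

View pics/p7.png

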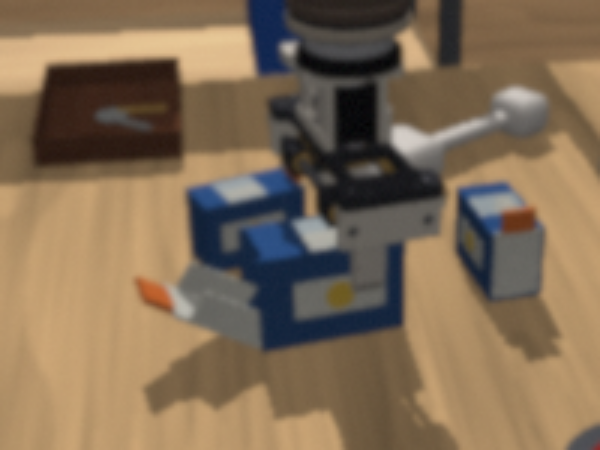

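The carton stands upright at its original spot, with the spout partly folded up by the touch-down. I'll let go, then press the chute back out.

```bash

python3 -m inch '0 0 0 0 .09; 0 0 0 0 .09; 0 0 0 0 .09; 0 0 0 0 .09; 0 0 0 0 .09'
python3 -m inch '0 0 -.02 0 .09; 0 0 -.05 0 .09; 0 0 -.08 0 .09; 0 0 -.1 0 .05; -.03 0 -.11 0 0'
python3 -m inch '-.04 0 0 0 0; -.08 0 0 0 0; -.12 0 0 0 0; -.124 0 0 0 0; -.124 0 0 0 0'
python3 -c "
from h import *
arm.get_image('side');print(fit('carton',[BOX],[.575,.221,.2],('side',)))
go(car(-.134,0,.203),.2)"
```

```text
clock: 18.7
position: [0.5946, 0.2244, 0.2177]
ee_rot: [3.126, 0.316, -0.0]
force: [-1.0, 0.1, -0.4]
width: 0.965
gripper_force: 0.0
clock: 19.2
position: [0.5676, 0.2187, 0.3299]
ee_rot: [-3.124, -0.313, -0.008]
force: [-0.1, 0.5, 0.1]
width: 0.852
gripper_force: 0.0
clock: 19.7
position: [0.4431, 0.1934, 0.3282]
ee_rot: [3.125, 0.317, 0.001]
force: [1.4, -0.6, 0.4]
width: 0.419
gripper_force: 0.0
(array([0.56821681, 0.21949987, 0.20928997]), np.float64(0.22882562277580076), ['side'])
shift [-0.0011 -0.0008  0.1251] roll 0.0012 pos [0.4447 0.1938 0.3281] yaw 0.2012 F [ 0.23  0.17 -0.14] w 0.336 t 19.8
```

```bash

python3 -m inch '0 0 .02 0 0; 0 0 .05 0 0; 0 0 .075 0 0; 0 0 .085 0 0; 0 0 .095 0 0'
python3 -m inch '0 0 .01 0 0; 0 0 .018 0 0; 0 0 .025 0 0; 0 0 .03 0 0;0 0 .03 0 0'
python3 -m inch '0 0 -.02 0 0; 0 0 -.06 0 0; 0 0 -.1 0 0; -.03 0 -.14 0 0; -.07 0 -.16 0 0'
python3 -m inch '-.03 .03 0 0 0; -.03 .06 0 0 0; -.03 .06 0 0 0; -.03 .06 0 0 0;-.03 .06 0 0 0'
python3 -c "
from h import *
im=save('side','s8');a=im[110:410,180:480,::-1]
im=save('top','t8');b=im[150:350,150:500,::-1]
cv2.imwrite('pics/p8.png',np.hstack([cv2.resize(a,(400,400)),cv2.resize(b,(400,230))[:, :].copy() if 0 else cv2.copyMakeBorder(cv2.resize(b,(400,230)),0,170,0,0,0)]))
print(arm.observe()['force'])
"
```

```text
clock: 20.3
position: [0.4446, 0.1939, 0.2321]
ee_rot: [-3.125, -0.316, 0.0]
force: [0.0, 0.5, 0.7]
width: 0.005
gripper_force: 0.2
clock: 20.8
position: [0.4437, 0.1936, 0.2025]
ee_rot: [3.126, 0.316, -0.0]
force: [-0.2, 0.9, 2.0]
width: 0.003
gripper_force: 0.9
clock: 21.3
position: [0.3759, 0.1803, 0.366]
ee_rot: [-3.123, -0.315, -0.008]
force: [0.2, 0.0, 1.0]
width: 0.007
gripper_force: 0.0
clock: 21.8
position: [0.358, 0.1154, 0.363]
ee_rot: [-3.125, -0.317, -0.001]
force: [0.1, 0.7, -0.1]
width: 0.001
gripper_force: 0.0
[-0.29805939 -0.8738959  -0.37526597]
```

View pics/p8.png

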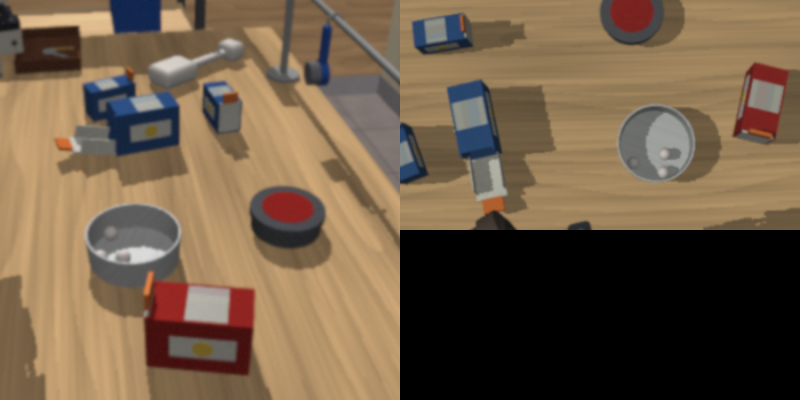

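The blue carton stands upright with its spout out (side, 125, 140), the three balls are in the tin (top, 145–170, 630–665), and the red carton is where it was. The arm is touching nothing.

```bash
python3 -c "from cell import arm;print(arm.sign_off())"
```

```text
the job is handed in; nothing more can be done
None
```

The job is done and handed in at about 22 s: the spout was pulled out all the way, all three balls are in the tin, and the blue carton stands upright and released near its original spot; the red carton was not touched.

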